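# Find the free brake caliper with a feeler blade

## Robot

A 7-joint arm with a two-finger parallel gripper is mounted at the origin on a cart in front of the work surface, level with it; the furniture and walls round the work are solid. World frame = base frame: x ahead of the robot, y to its left, z up, the work surface at z = 0. Lengths are in m, angles in rad, forces in N, time in s.
With the tool pointing down it reaches from about 0.35 to 0.9 m from the base axis. Payload 7.2 kg.
Tool frame: the origin (TCP) lies on the centre line of the jaws, within the pads' length; the fingertips stand 11 mm ahead of it and the grasp point (between the pads) lies 8 mm behind it; z points along the fingers, y is the direction in which the jaws open and shut (so a half turn about z gives the same grasp; the last joint's range is limited). The gripper opens to 88 mm and grips with 3 to 60 N. Pads are 20 mm wide; open, the fingers measure 115 mm over their backs; the gripper's body (75 mm by 178 mm) begins 61 mm behind the grasp point.
Start: joints at [1.066, 0.411, -0.013, 1.596, 0.006, 1.134, -0.082], TCP at [0.264, -0.566, 0.234] pointing down, gripper open.
Joint ranges: [-2.95, 2.95], [-0.29, 1.99], [-1.47, 1.44], [0.14, 2.54], [-1.03, 4.17], [0.13, 1.85], [-2.86, 2.86]. Speed limits (rad/s): [2.39, 2.39, 3.01, 3.01, 3.14, 3.14, 3.14].

## Interface

Orientations are given as a rotation vector (axis times angle).
In Python, from plant import r gives the robot as it stands.
- The arm moves only by the shell command python3 -m handwheel 'ROWS' [OPENING]. ROWS is JSON, a list of rows, each an object with "slide": the shift along the tool's x, y, z in cm, a list of three; "roll": the turn about the tool's z in rad. In form: [{"slide": [dx, dy, dz], "roll": roll}, ...]. A call has 1 to 20 rows; each row is the pose to reach, as a shift and turn from the pose commanded when the call began, along the tool's axes at that moment; what a row does not reach only later rows make up. A row lasts 1/10 s, in which the tool goes at most 50 mm and 8.59 degrees, less where a joint would pass 70% of its speed; a pose out of reach is approached as far as the arm can. A call with a gripper value outside its range is refused whole. OPENING is the opening, from -1 (shut) to 1 (fully open), set as the call begins (- or left out, the last holds). The fingers move at their own pace and stop on an object; the grip force is fixed at half the most. Time passes only in rows, so rows that repeat a pose let the fingers close. It gives the time, the measured TCP pose, the force and the opening at its end, in the units of the state.
- r.sense(): the state, without advancing time (a new reading comes with each control period).
- r.capture(name): name is "scene" or "top" or "wrist"; returns the picture (400x640x3 uint8, red, green, blue); there is no depth.
- r.calibration(name): a dict with "mtx" (3x3 intrinsics, pixels), "cam_to_world" (4x4, takes a point from camera to world coordinates). Camera axes: x right, y down, z forward; pixel columns grow to the right and rows downward; lengths in m; the calibration is good to about 2 mm. A picture is of the moment at which its call begins: read the wrist's pose just before it. calibration takes no time and is no camera call; for the wrist camera it gives the pose at the moment of the call.
- r.hand_in(): hands the job in, once; it reports no verdict.
The state is a dict: "time": time; "joint_positions": joint angles; "qvel": joint speeds; "tau": joint torques, N m; "tool_pos": TCP position; "eef_rot": TCP orientation; "force": force on the tool from outside, world axes, zero at the start; "moment": the same for the moment, N m; "opening": opening from 0.0 (shut) to 1.0 (fully open).
Only numpy, scipy, OpenCV 4.12 (cv2) and the standard library are available. Lean on these libraries where they do the work, as an engineer would, in place of code of your own. Each camera call takes 0.05 s, during which the arm holds its last target.

## Task

Take the orange-handled feeler blade out of its stand and try it from above, by feel, in the pad gaps of the three brake calipers on the bar: only one lets the blade in fully, the other two are seized inside and jam it part-way. Leave the blade standing fully home in the one that takes it, its collar down on the caliper's top, and let go. The sprung pads always drag a little, but never force a jam: keep the push on the calipers under about 25 N, and leave the bottle of threadlocker and the tape roll alone.

Things in the scene. Friction and masses are not known exactly. Their poses are not given: they have to be found in the camera images.
- blade_grip (a point): Centre of the feeler blade's orange handle: 30 mm along x, 14 mm thick along y (grasp across this), 50 mm tall along z. The tool stands upright, z up, weighs 60 to 110 g and is the same turned half round about z. Under the handle is a black collar 34 x 26 x 6 mm; its underside is 31 mm below this point.
- blade_tip (a point): Lowest point of the steel blade, 71 mm below the handle's centre and 40 mm below the collar's underside. The blade is 24 mm wide along x and 5 mm thick along y, with a round nose; axes as the handle's.
- blade_stand: Small fixed wooden stand, 46 x 40 mm and 46 mm tall (foot 62 x 56 mm); origin at the centre of its underside on the bench, z up. The blade stands loosely in its vertical slot (7 mm across, 40 mm deep), collar on the stand's top; lift it straight up.
- caliper_bar: Aluminium bar, 56 x 222 x 8 mm, fixed to the bench, with three like grey brake calipers in a row along its y, 70 mm apart; origin under its centre, z up. Each caliper is 52 mm along x (along its gap), 42 mm across (y), its flat top face 74 mm above the bench, the pad gap open upward.
- gap_1 (a point): Mouth centre of the left caliper's gap (bar's +y end), on the top face; x along the gap, y across, z up. All gaps: bevelled at 45 degrees from 17 mm wide at the top face to 9 mm wide 4 mm down; 34 mm long. Bolt heads stand 3 mm above the top face, beside the collar's place.
- gap_2 (a point): The same for the middle caliper. In every gap two sprung pads start 7 to 8 mm below the top face, 3.4 mm apart: the blade must press them apart, which takes 2 to 6 N, and then drags with 1 to 5 N. In a free caliper it then goes down until the collar sits on the top face, tip 40 mm down.
- gap_3 (a point): The same for the right caliper. In a seized caliper, not to be told from outside, the blade meets a stop when its tip is about 20 mm down. The stop gives springily by up to 8 mm: the push jumps by 3 N, climbs 1.5 N per mm to about 15 N on top of the drag, then it is rigid, over 10 mm short of home.
- bottle: Red threadlocker bottle with a white nozzle, 22 x 27 mm and 92 mm tall, standing loose at the left; origin under its centre. To be left alone.
- tape: Roll of brown tape, 102 mm across and 48 mm tall, lying loose behind the work; origin under its centre. To be left alone.
There are look-alikes about, which are no part of the job. Leave any pink look-alike of the part that bears blade_grip alone.

How it is judged:
On the way, in this order (a step that is already met when the one before it is completed fails the run):
1. the blade has been lifted out of its stand (z of blade_grip in the frame of blade_stand above 0.125 m), for 0.1 s.
2. the blade's tip is about 10 mm or more inside one of the gaps (((z of blade_grip in the frame of gap_1 below 0.061 m and horizontal distance between blade_grip and gap_1 below 0.012 m) or (z of blade_grip in the frame of gap_2 below 0.061 m and horizontal distance between blade_grip and gap_2 below 0.012 m) or (z of blade_grip in the frame of gap_3 below 0.061 m and horizontal distance between blade_grip and gap_3 below 0.012 m))), for 0.1 s.
At the end, for the whole second after the job is handed in: The blade stands released and upright (within about 5 degrees) in one of the three calipers, fully home: its collar within 3 mm of the caliper's top face, its axis within 8 mm of the middle of the gap (((z of blade_grip in the frame of gap_1 between 0.025 and 0.034 m and horizontal distance between blade_grip and gap_1 below 0.008 m and angle between the z axis of blade_grip and the z axis of gap_1, either way round below 0.09 rad) or (z of blade_grip in the frame of gap_2 between 0.025 and 0.034 m and horizontal distance between blade_grip and gap_2 below 0.008 m and angle between the z axis of blade_grip and the z axis of gap_2, either way round below 0.09 rad) or (z of blade_grip in the frame of gap_3 between 0.025 and 0.034 m and horizontal distance between blade_grip and gap_3 below 0.008 m and angle between the z axis of blade_grip and the z axis of gap_3, either way round below 0.09 rad))); the robot touches nothing.
It fails at once if the calipers or anything inside them are pressed with more than 30 N in all (about 25 N of push, the pads' own squeeze of some 5 N counted in) (contact force between anything else and caliper_bar above 30 N).
It fails at once if the threadlocker bottle is moved by more than 20 mm or tipped (distance of bottle from where it was at the start of the episode above 0.02 m or angle between bottle's own z axis and vertical above 0.4 rad).
It fails at once if the tape roll is moved by more than 20 mm (distance of tape from where it was at the start of the episode above 0.02 m).
It also fails if it takes over 54 s, if anything falls off the work surface, if the arm or the gripper's body presses on something with over 40 N, if the wrist force passes 120 N, or if a joint passes its speed limit or range.

## Working session

There is one attempt and no reset: what is moved stays moved. The work goes in short steps, Python scripts to look and compute and a shell command to move; the robot and the scene stay as the last step left them, time stands still between calls to the robot, and variables do not carry over. Pictures are saved under pics/ and viewed, and the job is handed in when it is done.

```bash
mkdir -p pics; ls; python3 - <<'E'
from plant import r
import cv2,numpy as np
print(r.sense())
for n in("scene","top"):
    im=r.capture(n); cv2.imwrite(f"pics/{n}0.png",im[:,:,::-1]); c=r.calibration(n); print(n,np.round(c["mtx"],1).tolist(),np.round(c["cam_to_world"],3).tolist())
E
```

```text
pics
{'time': 0.0, 'joint_positions': array([ 1.06582444,  0.41191612, -0.01271702,  1.59697246,  0.00562969,
        1.13432642, -0.08223379]), 'qvel': array([ 0.00110308, -0.00024572, -0.00041677,  0.00023732, -0.00155635,
       -0.00063586,  0.00044815]), 'tau': array([-6.85310843e-04, -5.87951589e+01,  6.41455594e-01, -2.91071981e+01,
       -5.38290921e-02,  1.83391519e-02,  1.37373636e-04]), 'tool_pos': array([ 0.26414808, -0.56592597,  0.23282825]), 'eef_rot': array([-3.06549465e+00, -6.80322984e-01,  7.47787164e-04]), 'force': array([ 0.38228117, -0.2537113 , -0.21610913]), 'moment': array([-0.00180748, -0.02396895,  0.01008281]), 'opening': 0.9987305120507652}
scene [[421.8, 0.0, 326.2], [0.0, 421.8, 201.3], [0.0, 0.0, 1.0]] [[-0.84, -0.381, 0.387, 0.131], [-0.543, 0.579, -0.608, 0.689], [0.008, -0.72, -0.694, 0.784], [0.0, 0.0, 0.0, 1.0]]
top [[389.6, 0.0, 317.6], [0.0, 389.6, 196.4], [0.0, 0.0, 1.0]] [[0.016, -0.982, 0.188, 0.301], [-1.0, -0.016, -0.001, 0.068], [0.004, -0.188, -0.982, 1.319], [0.0, 0.0, 0.0, 1.0]]
```

View pics/scene0.png

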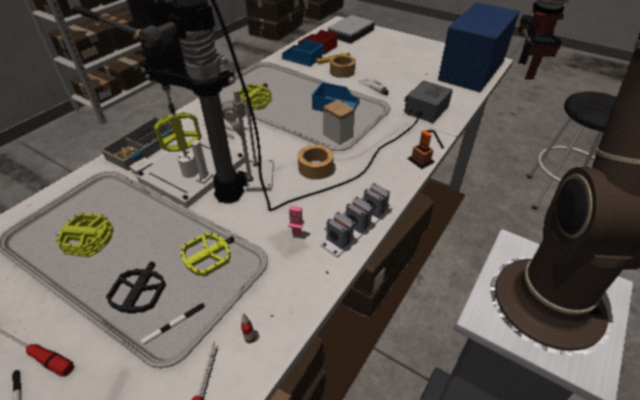

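View pics/top0.png

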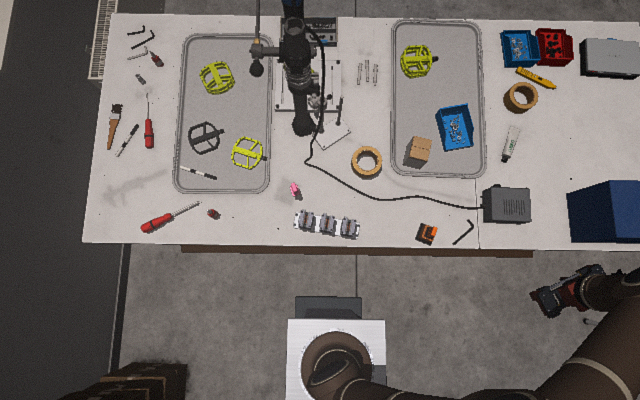

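The orange blade in its stand is at top (428,233) and scene (424,148). The pink look-alike is at top (296,190) and scene (296,220), and is to be left alone. The three calipers are at top ~(305/327/349, 222). I'll enlarge both views to confirm this.

```bash
python3 - <<'E'
import cv2,numpy as np
t=cv2.imread("pics/top0.png");s=cv2.imread("pics/scene0.png")
z=lambda im,x,y,w,h,k:cv2.resize(im[y:y+h,x:x+w],None,fx=k,fy=k,interpolation=cv2.INTER_CUBIC)
a=z(t,285,200,80,50,9.9);cv2.imwrite("pics/c1.png",a)
b=np.hstack([z(t,405,212,50,40,8),z(s,395,115,50,40,8)*1]);
c=z(s,315,175,80,80,5);c=np.hstack([c,z(t,285,175,40,40,10)])[:280]
cv2.imwrite("pics/c2.png",np.vstack([b,c]))
E
```

```text
(no output)
```

View pics/c1.png

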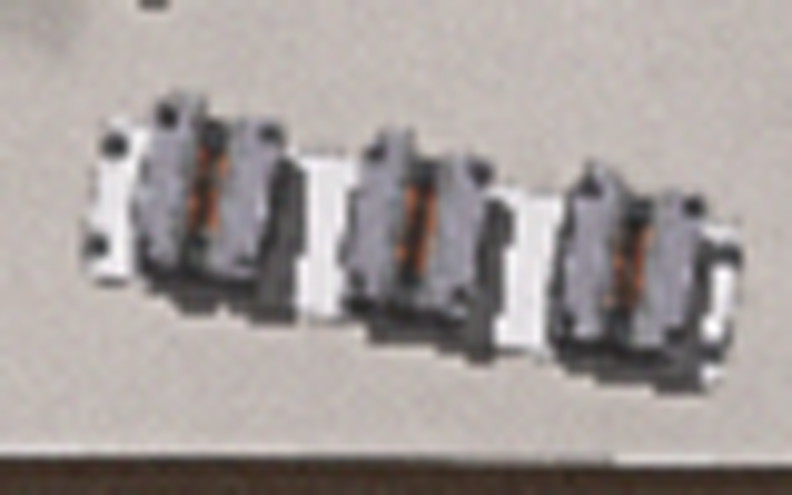

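View pics/c2.png

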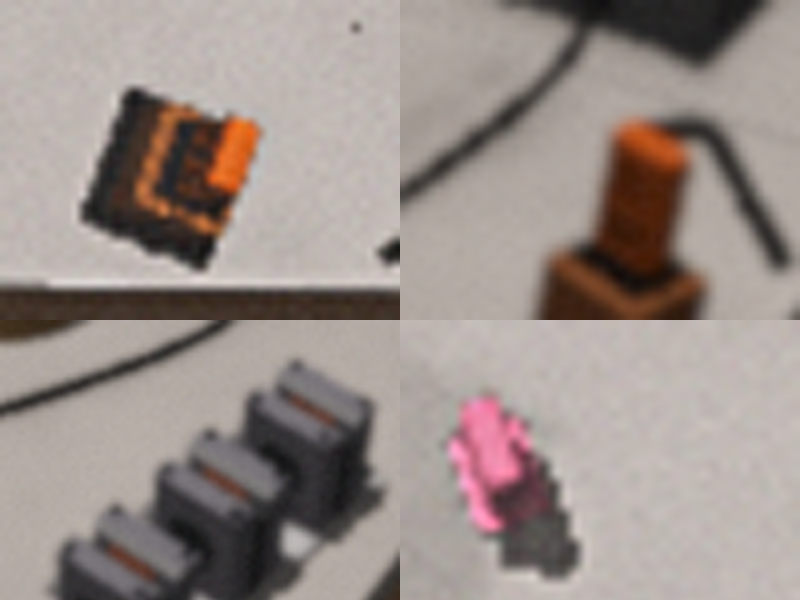

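The crop confirms it: the handle top is orange (top ≈ (435,231)) and stands in a wooden stand. The look-alike is pink and lies at (296,190). I'll measure with masks next.

```bash
cat > h.py <<'E'
import cv2,numpy as np
from plant import r
def ray(n,uv,cal=None):
    c=cal or r.calibration(n);T=np.array(c["cam_to_world"]);d=np.linalg.inv(c["mtx"])@[uv[0],uv[1],1]
    return T[:3,3],T[:3,:3]@d
def onz(n,uv,z,cal=None):
    o,d=ray(n,uv,cal);return o+d*(z-o[2])/d[2]
def blobs(im,mask,amin):
    n,l,s,c=cv2.connectedComponentsWithStats(mask.astype(np.uint8))
    return [(c[i],s[i],l==i) for i in range(1,n) if s[i][4]>=amin]
E
python3 - <<'E'
from h import *
t=cv2.imread("pics/top0.png");s=cv2.imread("pics/scene0.png")
for n,im,b,vm in(("top",t,(405,212,50,40),200),("top",t,(285,200,80,50),0),("scene",s,(315,175,80,80),0),("scene",s,(405,120,40,50),0)):
    x,y,w,h=b;c=im[y:y+h,x:x+w];H=cv2.cvtColor(c,cv2.COLOR_BGR2HSV)
    m=(H[...,0]<18)&(H[...,1]>100)&(H[...,2]>max(vm,60))
    for ce,st,l in blobs(c,m,6):
        uv=ce+[x,y];print(n,np.round(uv,1),st.tolist(),"z.066",np.round(onz(n,uv,.066),3),"z.102",np.round(onz(n,uv,.102),3))
        if st[4]>10:
            p=np.argwhere(l)[:,::-1]+[x,y];q=np.array([onz(n,u,.066 if vm==0 else .102)[:2] for u in p]);e,v=np.linalg.eigh(np.cov(q.T));print("  dir",np.degrees(np.arctan2(v[1,1],v[0,1])).round(1),np.sqrt(e*12).round(4))
E
```

```text
top [433.8 230.7] [26, 15, 6, 8, 30] z.066 [ 0.434 -0.31   0.066] z.102 [ 0.431 -0.299  0.102]
  dir 156.6 [0.0116 0.0258]
scene [317.4 176. ] [0, 0, 6, 3, 15] z.066 [ 0.603 -0.008  0.066] z.102 [0.579 0.027 0.102]
  dir -158.3 [0.0115 0.0165]
scene [359.3 207. ] [41, 30, 8, 5, 10] z.066 [0.454 0.032 0.066] z.102 [0.438 0.065 0.102]
scene [340.5 222.9] [22, 46, 8, 5, 14] z.066 [0.465 0.102 0.066] z.102 [0.448 0.132 0.102]
  dir 170.8 [0.0047 0.0224]
scene [386.4 248.7] [65, 68, 15, 12, 47] z.066 [0.339 0.113 0.066] z.102 [0.329 0.142 0.102]
  dir 80.5 [0.0136 0.0423]
scene [425.1 138.5] [14, 10, 12, 19, 149] z.066 [ 0.434 -0.32   0.066] z.102 [ 0.419 -0.269  0.102]
  dir 108.7 [0.0253 0.088 ]
scene [421.3 151.7] [8, 27, 20, 10, 98] z.066 [ 0.418 -0.255  0.066] z.102 [ 0.404 -0.208  0.102]
  dir -147.8 [0.0363 0.0516]
```

```bash
cat >> h.py <<'E'
from scipy.spatial.transform import Rotation as R
def plan(p,ydirs,dz=True):
    """needed slide (cm) from the measured pose and roll so tool y lies along angle ydir (deg, mod 180)"""
    s=r.sense();M=R.from_rotvec(s["eef_rot"]).as_matrix()
    print("t",round(s["time"],2),"tcp",s["tool_pos"].round(4),"x",M[:,0].round(3),"y",M[:,1].round(3),"z",M[:,2].round(3),"open",round(s["opening"],3),"F",s["force"].round(2))
    if p is not None: print("slide cm",(M.T@(np.array(p)-s["tool_pos"])*100).round(2))
    if ydirs is not None:
        a=np.degrees(np.arctan2(M[1,1],M[0,1]));d=(a-ydirs+90)%180-90
        print("y angle",a.round(1),"roll rad (about tool z, down)",np.radians(d).round(3),"q7",s["joint_positions"][6].round(2))
E
python3 - <<'E'
from h import *
plan([.431,-.299,.234],67)
w=np.array(r.calibration("wrist")["cam_to_world"]);s=r.sense();M=R.from_rotvec(s["eef_rot"]).as_matrix()
print((M.T@(w[:3,3]-s["tool_pos"])).round(3),(M.T@w[:3,:3]).round(3).tolist(),np.round(r.calibration("wrist")["mtx"],1).tolist())
E
```

```text
t 0.1 tcp [ 0.2642 -0.5659  0.2329] x [ 0.906  0.423 -0.   ] y [ 0.423 -0.906 -0.001] z [-0.001  0.001 -1.   ] open 1.002 F [1.14 0.16 0.01]
slide cm [ 26.41 -17.13  -0.09]
y angle -65.0 roll rad (about tool z, down) 0.838 q7 -0.08
[ 0.083  0.    -0.151] [[0.001, -0.955, -0.296], [1.0, 0.001, -0.001], [0.001, -0.296, 0.955]] [[323.2, 0.0, 320.6], [0.0, 323.2, 195.2], [0.0, 0.0, 1.0]]
```

```bash
python3 -m handwheel '[{"slide":[4.4,-2.9,0],"roll":0.14},{"slide":[8.8,-5.7,0],"roll":0.28},{"slide":[13.2,-8.6,0],"roll":0.42},{"slide":[17.6,-11.4,0],"roll":0.56},{"slide":[22,-14.3,0],"roll":0.70},{"slide":[26.4,-17.1,0],"roll":0.84},{"slide":[26.4,-17.1,0],"roll":0.84},{"slide":[26.4,-17.1,0],"roll":0.84},{"slide":[26.4,-17.1,0],"roll":0.84}]' 1
python3 - <<'E'
from h import *
plan([.431,-.299,.234],67)
cv2.imwrite("pics/w1.png",r.capture("wrist")[:,:,::-1])
E
```

```text
time: 1.0
tool_pos: [0.4312, -0.2994, 0.2334]
eef_rot: [3.078, -0.626, -0.001]
force: [-0.3, -0.6, -0.1]
opening: 0.999
t 1.0 tcp [ 0.4312 -0.2994  0.2334] x [ 0.921 -0.391 -0.001] y [-0.391 -0.921  0.   ] z [-0.001 -0.    -1.   ] open 0.999 F [-0.3  -0.56 -0.07]
slide cm [-0.04 -0.03 -0.06]
y angle -113.0 roll rad (about tool z, down) 0.0 q7 -1.46
```

View pics/w1.png

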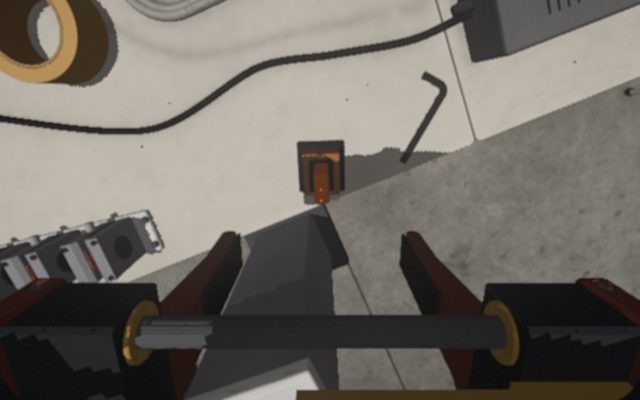

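```bash
python3 - <<'E'
from h import *
im=cv2.imread("pics/w1.png");x,y,w,h=290,135,60,75
c=im[y:y+h,x:x+w];H=cv2.cvtColor(c,cv2.COLOR_BGR2HSV)
cv2.imwrite("pics/w1c.png",cv2.resize(c,None,fx=8,fy=8,interpolation=cv2.INTER_CUBIC))
m=(H[...,0]<15)&(H[...,1]>120)&(H[...,2]>60)
for ce,st,l in blobs(c,m,10): print(ce+[x,y],st)
E
```

```text
[324.46524064 155.85026738] [ 12  18  38  10 187]
[321.67973856 183.37091503] [ 22  28  27  41 612]
[336.33333333 180.41666667] [45 43  4  5 12]
```

View pics/w1c.png

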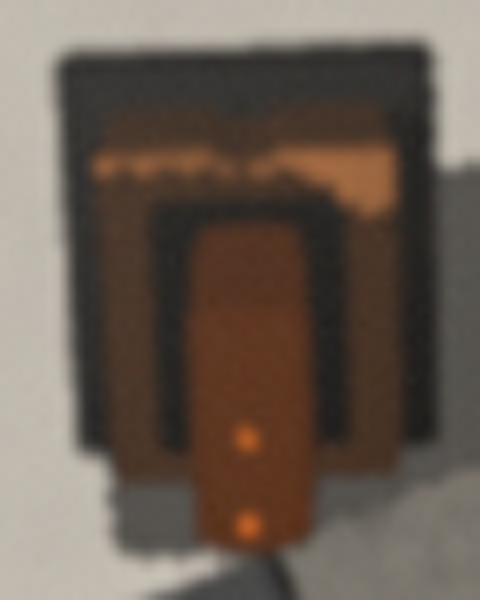

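```bash
python3 - <<'E'
from h import *
f=lambda u:onz("wrist",u,.102)
print(f((321.6,188.5)),np.linalg.norm(f((321.6,173.4))-f((321.6,203.7))),np.linalg.norm(f((313.8,188.5))-f((329.5,188.5))))
p=f((321.6,188.5));
a=f((321.2,173.4));b=f((322,203.7));print("xdir",np.degrees(np.arctan2(*(a-b)[1::-1])))
p[2]=.083+.008 - .008
plan(p,67)
# far face check: base of handle
E
```

```text
[ 0.43145089 -0.30111141  0.102     ] 0.02870818466247781 0.014289005018454336
xdir -21.561413249076423
t 1.05 tcp [ 0.4307 -0.3004  0.2334] x [ 0.92  -0.392 -0.001] y [-0.392 -0.92   0.001] z [-0.001 -0.    -1.   ] open 1.002 F [-0.69 -0.12  0.08]
slide cm [ 0.11  0.03 15.04]
y angle -113.1 roll rad (about tool z, down) -0.002 q7 -1.46
```

```bash
python3 -m handwheel '[{"slide":[0.1,0,4],"roll":0},{"slide":[0.1,0,8],"roll":0},{"slide":[0.1,0,12],"roll":0},{"slide":[0.1,0,14.5],"roll":0},{"slide":[0.1,0,16.1],"roll":0},{"slide":[0.1,0,16.1],"roll":0},{"slide":[0.1,0,16.1],"roll":0}]' 1
python3 - <<'E'
from h import *
plan([.4315,-.301,.072],67)
cv2.imwrite("pics/w2.png",r.capture("wrist")[:,:,::-1])
E
```

```text
time: 1.75
tool_pos: [0.4315, -0.3013, 0.0728]
eef_rot: [3.077, -0.632, -0.001]
force: [-0.1, -0.3, 0.5]
opening: 1.003
t 1.75 tcp [ 0.4315 -0.3013  0.0728] x [ 0.919 -0.394 -0.001] y [-0.394 -0.919  0.   ] z [-0.001 -0.    -1.   ] open 1.003 F [-0.06 -0.32  0.47]
slide cm [-0.01 -0.03  0.08]
y angle -113.2 roll rad (about tool z, down) -0.004 q7 -1.47
```

View pics/w2.png

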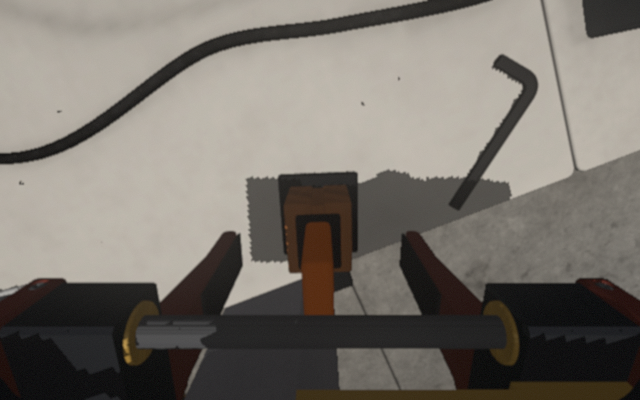

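The handle at about (318,270) is centred between the fingers and square to them, so I'll close.

```bash
python3 -m handwheel '[{"slide":[0,0,0],"roll":0},{"slide":[0,0,0],"roll":0},{"slide":[0,0,0],"roll":0},{"slide":[0,0,0],"roll":0},{"slide":[0,0,0],"roll":0},{"slide":[0,0,0],"roll":0},{"slide":[0,0,0],"roll":0},{"slide":[0,0,0],"roll":0}]' -1
python3 - <<'E'
from h import *
plan(None,67)
E
```

```text
time: 2.6
tool_pos: [0.4322, -0.3001, 0.0726]
eef_rot: [-3.078, 0.629, 0.0]
force: [-0.4, 0.0, -0.0]
opening: 0.308
t 2.6 tcp [ 0.4322 -0.3001  0.0726] x [ 0.92  -0.392 -0.   ] y [-0.392 -0.92  -0.   ] z [-0.  0. -1.] open 0.308 F [-0.42  0.02 -0.01]
y angle -113.1 roll rad (about tool z, down) -0.002 q7 -1.47
```

```bash
python3 -m handwheel '[{"slide":[0,0,0],"roll":0},{"slide":[0,0,0],"roll":0},{"slide":[0,0,0],"roll":0},{"slide":[0,0,0],"roll":0},{"slide":[0,0,0],"roll":0},{"slide":[0,0,0],"roll":0}]' -1
python3 - <<'E'
from h import *
plan(None,67)
E
```

```text
time: 3.2
tool_pos: [0.4322, -0.3001, 0.0726]
eef_rot: [-3.078, 0.629, 0.0]
force: [0.0, -0.2, -0.6]
opening: 0.159
t 3.2 tcp [ 0.4322 -0.3001  0.0726] x [ 0.92  -0.392 -0.   ] y [-0.392 -0.92   0.   ] z [-0.  0. -1.] open 0.159 F [ 0.05 -0.23 -0.64]
y angle -113.1 roll rad (about tool z, down) -0.002 q7 -1.47
```

Opening is 14.0 mm, which matches the handle, so I'll lift.

```bash
python3 -m handwheel '[{"slide":[0,0,0],"roll":0},{"slide":[0,0,-1],"roll":0},{"slide":[0,0,-3],"roll":0},{"slide":[0,0,-6],"roll":0},{"slide":[0,0,-9],"roll":0},{"slide":[0,0,-12],"roll":0},{"slide":[0,0,-14],"roll":0},{"slide":[0,0,-14],"roll":0},{"slide":[0,0,-14],"roll":0}]'
python3 - <<'E'
from h import *
plan(None,67)
cv2.imwrite("pics/w3.png",r.capture("wrist")[:,:,::-1])
im=r.capture("top");cv2.imwrite("pics/t3.png",im[:,:,::-1])
E
```

```text
time: 4.1
tool_pos: [0.432, -0.3001, 0.2128]
eef_rot: [3.078, -0.629, 0.001]
force: [0.3, 0.6, -0.8]
opening: 0.159
t 4.1 tcp [ 0.432  -0.3001  0.2128] x [ 0.92  -0.392  0.001] y [-0.392 -0.92   0.   ] z [ 0.001 -0.    -1.   ] open 0.159 F [ 0.26  0.6  -0.83]
y angle -113.1 roll rad (about tool z, down) -0.002 q7 -1.46
```

View pics/w3.png

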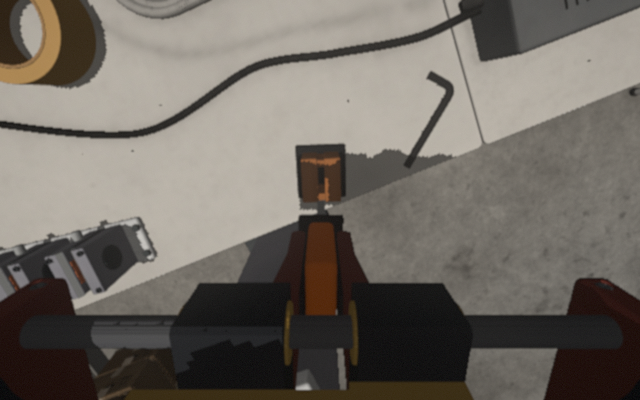

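```bash
python3 - <<'E'
from h import *
P=[onz("top",(285+a/9.9,200+b/9.9),.072) for a,b in((205,190),(415,235),(628,267))]
# orange seen via gap slit ; scene likewise
Q=[onz("scene",(315+(a)/5,175+(b-320)/5),.068) for a,b in((140,566),(222,484),(318,411))]
for p,q in zip(P,Q):print(p.round(4),q.round(4))
d=P[0]-P[2];a=np.degrees(np.arctan2(d[1],d[0]));print(np.linalg.norm(d),a)
d=Q[0]-Q[2];print(np.linalg.norm(d),np.degrees(np.arctan2(d[1],d[0])))
p=P[1].copy();p[2]=.213;plan(p,a)
E
```

```text
[0.4643 0.1036 0.072 ] [0.4566 0.1044 0.068 ]
[0.4507 0.0351 0.072 ] [0.4515 0.0365 0.068 ]
[ 0.4414 -0.0341  0.072 ] [ 0.4371 -0.035   0.068 ]
0.13959779602210268 80.55597594464898
0.14079826563007689 82.03885620749938
t 4.2 tcp [ 0.4315 -0.2997  0.2116] x [ 0.92  -0.392 -0.002] y [-0.392 -0.92  -0.   ] z [-0.002  0.001 -1.   ] open 0.157 F [-0.04 -0.41 -1.36]
slide cm [-11.37 -31.55  -0.12]
y angle -113.1 roll rad (about tool z, down) -0.238 q7 -1.46
```

The blade is held square: handle at (321,265), stand empty at (321,172). The caliper positions agree in both views (spacing 139.6 and 140.8 mm against 140). Next I'll move over the middle one.

```bash
python3 -m handwheel '[{"slide":[-1,-2.6,0],"roll":-0.02},{"slide":[-2.5,-6.6,0],"roll":-0.07},{"slide":[-4,-10.6,0],"roll":-0.12},{"slide":[-5.5,-14.6,0],"roll":-0.17},{"slide":[-7,-18.8,0],"roll":-0.21},{"slide":[-8.5,-23,0],"roll":-0.24},{"slide":[-10,-27.4,0],"roll":-0.24},{"slide":[-11,-30.4,0],"roll":-0.24},{"slide":[-11.3,-31.5,0],"roll":-0.24},{"slide":[-11.3,-31.5,0],"roll":-0.24},{"slide":[-11.3,-31.5,0],"roll":-0.24},{"slide":[-11.3,-31.5,0],"roll":-0.24}]'
python3 - <<'E'
from h import *
plan([.4507,.0351,.212],80.6)
cv2.imwrite("pics/w4.png",r.capture("wrist")[:,:,::-1])
E
```

```text
time: 5.4
tool_pos: [0.4516, 0.0321, 0.2122]
eef_rot: [3.13, -0.26, -0.001]
force: [0.2, 0.2, -0.7]
opening: 0.158
t 5.4 tcp [0.4516 0.0321 0.2122] x [ 0.986 -0.165 -0.001] y [-0.165 -0.986  0.001] z [-0.001 -0.001 -1.   ] open 0.158 F [ 0.18  0.18 -0.72]
slide cm [-0.14 -0.28  0.02]
y angle -99.5 roll rad (about tool z, down) -0.002 q7 -1.97
```

View pics/w4.png

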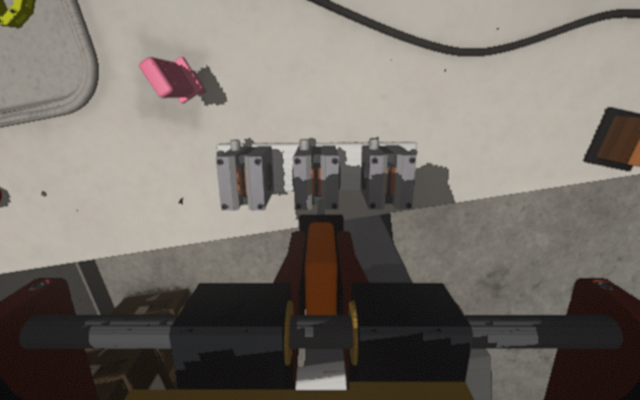

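```bash
python3 - <<'E'
from h import *
im=cv2.imread("pics/w4.png")
c=im[135:215,210:420]
c=cv2.resize(c,None,fx=3.8,fy=3.8,interpolation=cv2.INTER_CUBIC)
cv2.imwrite("pics/w4c.png",c);print(c.shape)
plan([.4507,.0351,.212],80.6)
E
```

```text
(304, 798, 3)
t 5.45 tcp [0.4517 0.0322 0.2124] x [ 0.986 -0.165 -0.001] y [-0.165 -0.986  0.001] z [-0.001 -0.001 -1.   ] open 0.156 F [-0.49  0.22 -0.88]
slide cm [-0.15 -0.26  0.04]
y angle -99.5 roll rad (about tool z, down) -0.002 q7 -1.97
```

View pics/w4c.png

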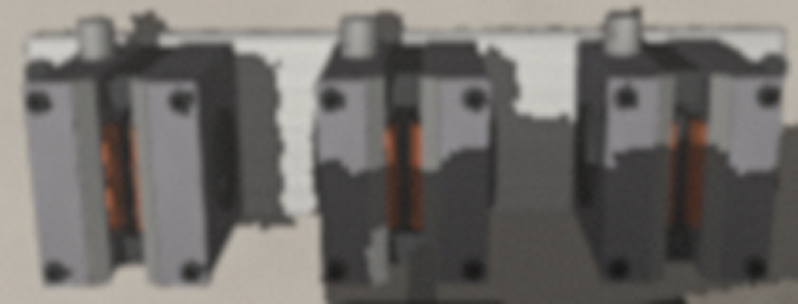

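The four bolt heads of each caliper are visible, e.g. the middle one at crop (332,98), (475,98), (336,269) and (473,269). I'll take the caliper centres from these.

```bash
python3 - <<'E'
from h import *
B=[[(38,101),(181,101),(55,272),(193,270)],[(332,98),(475,98),(336,269),(473,269)],[(625,97),(768,96),(617,268),(757,267)]]
C=[]
for b in B:
    w=np.array([onz("wrist",(210+(u+.5)/3.8-.5,135+(v+.5)/3.8-.5),.077) for u,v in b]);c=w.mean(0);C.append(c)
    e=(w[0]-w[2]);f=w[0]-w[1];print(c.round(4),"len",np.linalg.norm(e).round(4),np.linalg.norm(f).round(4),"gap dir",np.degrees(np.arctan2((w[0]+w[1]-w[2]-w[3])[1],(w[0]+w[1]-w[2]-w[3])[0])).round(1))
d=C[0]-C[2];print(np.linalg.norm(d),np.degrees(np.arctan2(d[1],d[0])))
np.save("C.npy",C)
p=C[1].copy();p[2]=.212;plan(p,80.6)
E
```

```text
[0.4681 0.1046 0.077 ] len 0.0428 0.0338 gap dir -9.0
[0.4573 0.036  0.077 ] len 0.0428 0.0338 gap dir -9.4
[ 0.4462 -0.0326  0.077 ] len 0.0427 0.0338 gap dir -8.8
0.1389090318044484 80.94676353554718
t 5.45 tcp [0.4517 0.0322 0.2124] x [ 0.986 -0.165 -0.001] y [-0.165 -0.986  0.001] z [-0.001 -0.001 -1.   ] open 0.156 F [-0.49  0.22 -0.88]
slide cm [ 0.49 -0.46  0.04]
y angle -99.5 roll rad (about tool z, down) -0.002 q7 -1.97
```

```bash
python3 - <<'E'
from h import *
f=lambda u,v,z:onz("wrist",(210+(u+.5)/3.8-.5,135+(v+.5)/3.8-.5),z)
for z in(.066,.06):print(f(404,180,z).round(4), np.linalg.norm(f(404,127,z)-f(404,232,z)).round(4))
print("top face edges",f(404,80,.074).round(4),f(404,284,.074).round(4), f(404,182,.074).round(4))
# top view: top-face/bolts
t=cv2.imread("pics/top0.png");x=t[200:250,285:365]
for n,u in(("b",(165,115)),("b",(270,130))):
    print(onz("top",(285+u[0]/9.9,200+u[1]/9.9),.077).round(4))
E
```

```text
[0.4557 0.0364 0.066 ] 0.0272
[0.4542 0.0368 0.06  ] 0.0278
top face edges [0.4821 0.0318 0.074 ] [0.4313 0.0405 0.074 ] [0.4573 0.036  0.074 ]
[0.488 0.117 0.077]
[0.4836 0.0828 0.077 ]
```

```bash
python3 -m handwheel '[{"slide":[0.4,-0.4,1],"roll":0.0},{"slide":[0.45,-0.45,3],"roll":0.0},{"slide":[0.45,-0.45,4.5],"roll":0.0},{"slide":[0.45,-0.45,5.4],"roll":0.0},{"slide":[0.45,-0.45,5.4],"roll":0.0},{"slide":[0.45,-0.45,5.4],"roll":0.0},{"slide":[0.45,-0.45,5.4],"roll":0.0}]'
python3 - <<'E'
from h import *
plan([.457,.036,.1556],80.8)
cv2.imwrite("pics/w5.png",r.capture("wrist")[:,:,::-1])
cv2.imwrite("pics/s5.png",cv2.resize(r.capture("scene")[150:275,300:440,::-1],None,fx=4,fy=4,interpolation=cv2.INTER_CUBIC))
plan([.457,.036,.1556],80.8)
E
```

```text
time: 6.15
tool_pos: [0.4576, 0.0377, 0.1592]
eef_rot: [-3.131, 0.256, -0.002]
force: [0.6, 0.3, 0.2]
opening: 0.158
t 6.15 tcp [0.4576 0.0377 0.1592] x [ 0.987 -0.163  0.001] y [-0.163 -0.987 -0.   ] z [ 0.001  0.    -1.   ] open 0.158 F [0.65 0.26 0.19]
slide cm [-0.03  0.18  0.36]
y angle -99.4 roll rad (about tool z, down) -0.003 q7 -2.01
t 6.25 tcp [0.4575 0.0377 0.1593] x [ 0.987 -0.163  0.001] y [-0.163 -0.987 -0.   ] z [ 0.001  0.    -1.   ] open 0.159 F [-0.17  0.8  -1.08]
slide cm [-0.02  0.18  0.37]
y angle -99.4 roll rad (about tool z, down) -0.003 q7 -2.01
```

View pics/w5.png

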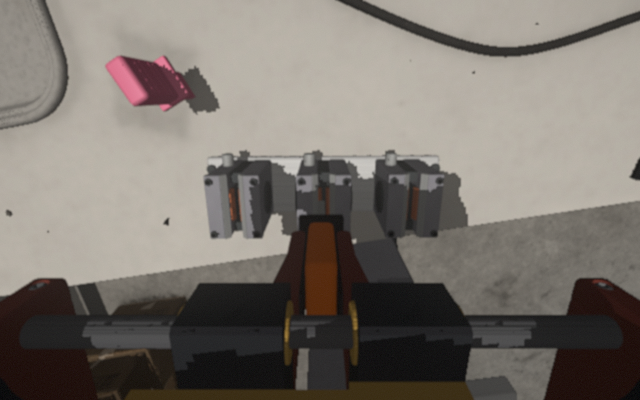

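View pics/s5.png

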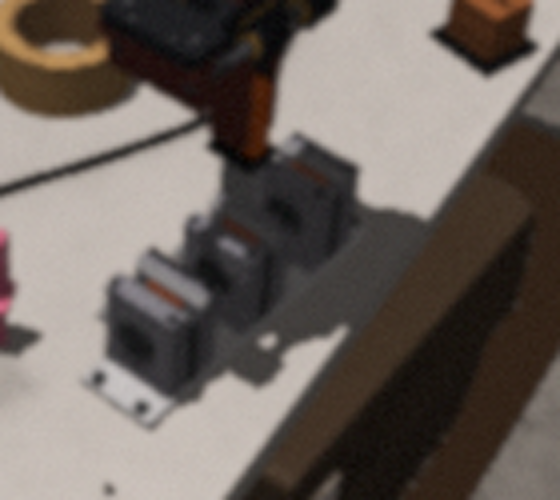

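```bash
python3 - <<'E'
from h import *
im=cv2.imread("pics/w5.png")
c=cv2.resize(im[150:245,195:455],None,fx=3,fy=3,interpolation=cv2.INTER_CUBIC);cv2.imwrite("pics/w5c.png",c)
E
```

```text
(no output)
```

View pics/w5c.png

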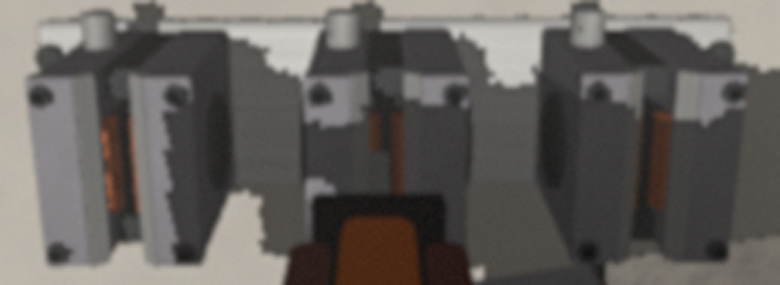

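```bash
python3 - <<'E'
from h import *
f=lambda u,v,z:onz("wrist",(195+(u+.5)/3-.5,150+(v+.5)/3-.5),z)
B=[[(40,96),(176,96),(57,252),(183,252)],[(599,93),(733,93),(588,250),(716,249)]]
C=[np.mean([f(u,v,.077) for u,v in b],0) for b in B];print([c.round(4) for c in C],((C[0]+C[1])/2).round(4),np.linalg.norm(C[0]-C[1]))
s=r.sense();M=R.from_rotvec(s["eef_rot"]).as_matrix();T=s["tool_pos"]
# collar top far edge at z=TCP+.0044-.025
z=T[2]+.0044-.025
for u in((315,197),(445,197)): print("collar edge tool frame mm",((f(*u,z)-T)@M*1000).round(1))
m=(C[0]+C[1])/2
m[2]=.1556;plan(m,80.8)
E
```

```text
[array([0.4681, 0.1047, 0.077 ]), array([ 0.4464, -0.0327,  0.077 ])] [0.4572 0.036  0.077 ] 0.13905504100845564
collar edge tool frame mm [ 17.3 -12.2  20.6]
collar edge tool frame mm [17.3 12.4 20.6]
t 6.25 tcp [0.4575 0.0377 0.1593] x [ 0.987 -0.163  0.001] y [-0.163 -0.987 -0.   ] z [ 0.001  0.    -1.   ] open 0.159 F [-0.17  0.8  -1.08]
slide cm [0.01 0.18 0.37]
y angle -99.4 roll rad (about tool z, down) -0.003 q7 -2.01
```

```bash
python3 -m handwheel '[{"slide":[0,0.1,0.5],"roll":0.0},{"slide":[0,0.18,1.0],"roll":0.0},{"slide":[0,0.18,1.2],"roll":0.0},{"slide":[0,0.18,1.2],"roll":0.0},{"slide":[0,0.18,1.2],"roll":0.0}]'
python3 - <<'E'
from h import *
plan([.4572,.036,.1406],80.8)
E
```

```text
time: 6.75
tool_pos: [0.4567, 0.036, 0.1465]
eef_rot: [3.131, -0.256, -0.0]
force: [0.6, -0.9, -1.1]
opening: 0.155
t 6.75 tcp [0.4567 0.036  0.1465] x [ 0.987 -0.162 -0.   ] y [-0.162 -0.987  0.   ] z [-0.  0. -1.] open 0.155 F [ 0.6  -0.9  -1.06]
slide cm [ 0.05 -0.01  0.59]
y angle -99.3 roll rad (about tool z, down) -0.003 q7 -2.01
```

```bash
python3 -m handwheel '[{"slide":[0.03,0,0.3],"roll":0.0},{"slide":[0.03,0,0.6],"roll":0.0},{"slide":[0.03,0,0.85],"roll":0.0},{"slide":[0.03,0,1.1],"roll":0.0},{"slide":[0.03,0,1.1],"roll":0.0}]'
python3 -m handwheel '[{"slide":[0,0,0.15],"roll":0.0},{"slide":[0,0,0.3],"roll":0.0},{"slide":[0,0,0.4],"roll":0.0},{"slide":[0,0,0.4],"roll":0.0}]'
python3 -m handwheel '[{"slide":[0,0,0.15],"roll":0.0},{"slide":[0,0,0.3],"roll":0.0},{"slide":[0,0,0.4],"roll":0.0},{"slide":[0,0,0.4],"roll":0.0}]'
```

```text
time: 7.25
tool_pos: [0.4567, 0.0358, 0.1352]
eef_rot: [3.131, -0.256, -0.001]
force: [-0.3, -0.1, -0.6]
opening: 0.158
time: 7.65
tool_pos: [0.4569, 0.0358, 0.1315]
eef_rot: [3.131, -0.256, -0.0]
force: [0.1, 0.7, -0.8]
opening: 0.154
time: 8.05
tool_pos: [0.4573, 0.0359, 0.1277]
eef_rot: [-3.131, 0.256, -0.001]
force: [1.3, -0.4, 0.1]
opening: 0.163
```

```bash
for i in 1; do python3 -m handwheel '[{"slide":[0,0,0.1],"roll":0.0},{"slide":[0,0,0.2],"roll":0.0},{"slide":[0,0,0.3],"roll":0.0},{"slide":[0,0,0.3],"roll":0.0}]'; done
python3 -m handwheel '[{"slide":[0,0,0.1],"roll":0.0},{"slide":[0,0,0.2],"roll":0.0},{"slide":[0,0,0.2],"roll":0.0}]'
python3 -m handwheel '[{"slide":[0,0,0.1],"roll":0.0},{"slide":[0,0,0.2],"roll":0.0},{"slide":[0,0,0.2],"roll":0.0}]'
```

```text
time: 8.45
tool_pos: [0.457, 0.0359, 0.1244]
eef_rot: [3.131, -0.256, -0.0]
force: [0.9, -0.0, -0.9]
opening: 0.156
time: 8.75
tool_pos: [0.4569, 0.0358, 0.1224]
eef_rot: [3.131, -0.256, -0.001]
force: [0.7, -1.0, -0.8]
opening: 0.162
time: 9.05
tool_pos: [0.4569, 0.0359, 0.1204]
eef_rot: [3.131, -0.256, -0.0]
force: [-0.4, -1.0, -2.1]
opening: 0.152
```

The force shows almost no drag, which is suspicious. I'll look before going deeper.

```bash
python3 - <<'E'
from h import *
w=r.capture("wrist")[:,:,::-1]
cv2.imwrite("pics/w6.png",w)
s=r.capture("scene")[:,:,::-1]
cv2.imwrite("pics/s6.png",cv2.resize(s[150:275,300:440],None,fx=4,fy=4,interpolation=cv2.INTER_CUBIC))
for i in range(3): plan(None,None)
E
```

```text
t 9.15 tcp [0.4569 0.0359 0.1205] x [ 0.987 -0.162 -0.   ] y [-0.162 -0.987  0.   ] z [-0. -0. -1.] open 0.158 F [ 0.49 -0.19 -1.48]
t 9.15 tcp [0.4569 0.0359 0.1205] x [ 0.987 -0.162 -0.   ] y [-0.162 -0.987  0.   ] z [-0. -0. -1.] open 0.158 F [ 0.49 -0.19 -1.48]
t 9.15 tcp [0.4569 0.0359 0.1205] x [ 0.987 -0.162 -0.   ] y [-0.162 -0.987  0.   ] z [-0. -0. -1.] open 0.158 F [ 0.49 -0.19 -1.48]
```

View pics/w6.png

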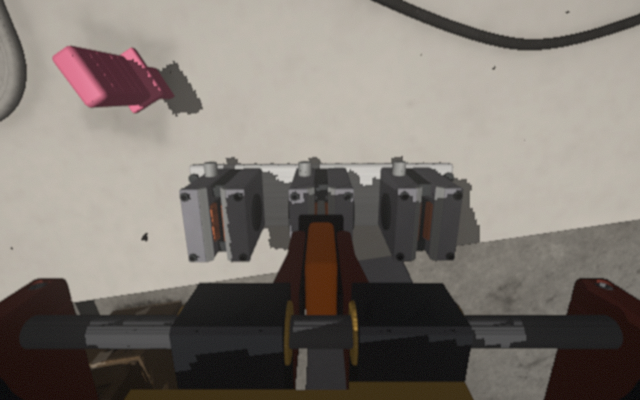

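View pics/s6.png

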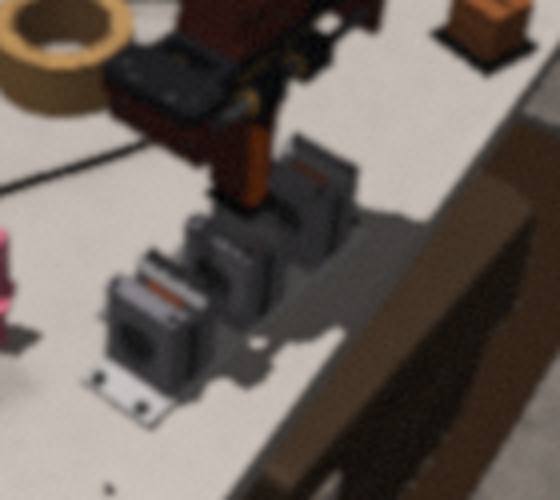

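The blade stands in the middle gap (collar near (320,220) in the wrist view) with no lateral error. I'll continue in 2 mm steps.

```bash

python3 -m handwheel '[{"slide":[0,0,0.1],"roll":0.0},{"slide":[0,0,0.2],"roll":0.0},{"slide":[0,0,0.2],"roll":0.0}]'
python3 -m handwheel '[{"slide":[0,0,0.1],"roll":0.0},{"slide":[0,0,0.2],"roll":0.0},{"slide":[0,0,0.2],"roll":0.0}]'
```

```text
time: 9.45
tool_pos: [0.457, 0.0359, 0.1185]
eef_rot: [3.131, -0.256, 0.0]
force: [0.5, -0.9, -1.3]
opening: 0.159
time: 9.75
tool_pos: [0.457, 0.0358, 0.1165]
eef_rot: [3.131, -0.256, 0.0]
force: [0.2, -0.7, -0.2]
opening: 0.159
```

```bash

python3 -m handwheel '[{"slide":[0,0,0.1],"roll":0.0},{"slide":[0,0,0.2],"roll":0.0},{"slide":[0,0,0.2],"roll":0.0}]'
python3 - <<'E'
from h import *
w=r.capture("wrist")[:,:,::-1]
cv2.imwrite("pics/w7.png",cv2.resize(w[150:260,200:460],None,fx=3,fy=3,interpolation=cv2.INTER_CUBIC))
s=r.capture("scene")[:,:,::-1]
cv2.imwrite("pics/s7.png",cv2.resize(s[170:250,320:420],None,fx=6,fy=6,interpolation=cv2.INTER_CUBIC))
plan(None,None)
E
```

```text
time: 10.05
tool_pos: [0.457, 0.0358, 0.1145]
eef_rot: [3.131, -0.256, -0.0]
force: [0.4, -0.3, -0.7]
opening: 0.157
t 10.15 tcp [0.457  0.0358 0.1145] x [ 0.987 -0.163 -0.   ] y [-0.163 -0.987  0.   ] z [-0. -0. -1.] open 0.157 F [ 0.5  -0.03 -1.42]
```

View pics/w7.png

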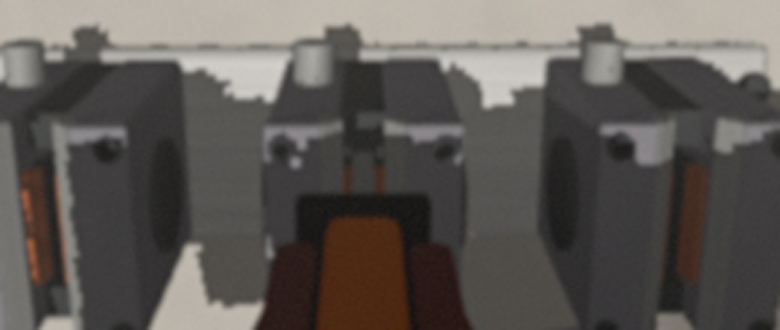

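View pics/s7.png

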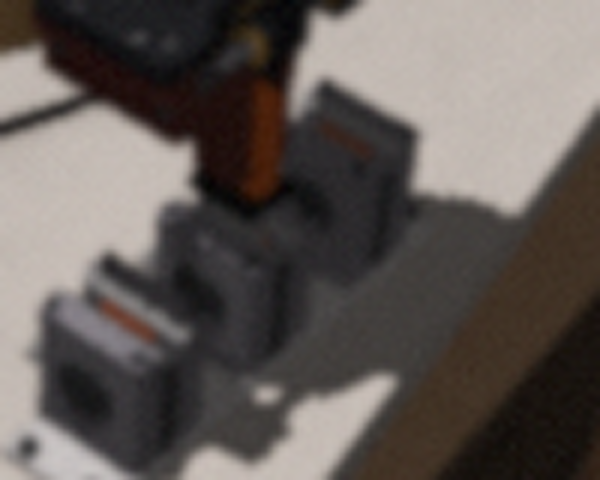

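```bash

python3 -m handwheel '[{"slide":[0,0,0.1],"roll":0.0},{"slide":[0,0,0.2],"roll":0.0},{"slide":[0,0,0.2],"roll":0.0}]'
python3 -m handwheel '[{"slide":[0,0,0.1],"roll":0.0},{"slide":[0,0,0.2],"roll":0.0},{"slide":[0,0,0.2],"roll":0.0}]'
```

```text
time: 10.45
tool_pos: [0.457, 0.0358, 0.1125]
eef_rot: [3.131, -0.256, -0.0]
force: [1.2, -0.5, -1.2]
opening: 0.156
time: 10.75
tool_pos: [0.457, 0.0359, 0.1105]
eef_rot: [3.131, -0.256, -0.0]
force: [-0.1, -0.4, -1.2]
opening: 0.159
```

```bash

python3 -m handwheel '[{"slide":[0,0,0.1],"roll":0.0},{"slide":[0,0,0.2],"roll":0.0},{"slide":[0,0,0.2],"roll":0.0}]'
python3 -m handwheel '[{"slide":[0,0,0.1],"roll":0.0},{"slide":[0,0,0.2],"roll":0.0},{"slide":[0,0,0.2],"roll":0.0}]'
python3 -m handwheel '[{"slide":[0,0,0.1],"roll":0.0},{"slide":[0,0,0.2],"roll":0.0},{"slide":[0,0,0.2],"roll":0.0}]'
python3 - <<'E'
from h import *
w=r.capture("wrist")[:,:,::-1]
cv2.imwrite("pics/w8.png",cv2.resize(w[150:260,200:460],None,fx=3,fy=3,interpolation=cv2.INTER_CUBIC))
plan(None,None)
E
```

```text
time: 11.05
tool_pos: [0.457, 0.0358, 0.1085]
eef_rot: [3.131, -0.256, -0.0]
force: [1.4, 0.0, -1.4]
opening: 0.158
time: 11.35
tool_pos: [0.457, 0.0359, 0.1065]
eef_rot: [-3.131, 0.256, 0.0]
force: [1.4, -0.9, -0.6]
opening: 0.161
time: 11.65
tool_pos: [0.457, 0.0359, 0.1045]
eef_rot: [3.131, -0.256, -0.0]
force: [0.4, -0.4, -1.1]
opening: 0.161
t 11.7 tcp [0.457  0.0359 0.1045] x [ 0.987 -0.162 -0.   ] y [-0.162 -0.987  0.   ] z [-0. -0. -1.] open 0.153 F [ 1.07  0.15 -1.65]
```

View pics/w8.png

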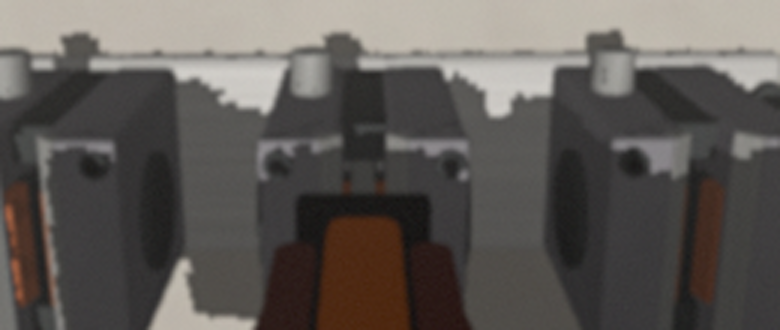

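```bash

python3 -m handwheel '[{"slide":[0,0,0.1],"roll":0.0},{"slide":[0,0,0.2],"roll":0.0},{"slide":[0,0,0.2],"roll":0.0}]'
python3 -m handwheel '[{"slide":[0,0,0.1],"roll":0.0},{"slide":[0,0,0.15],"roll":0.0},{"slide":[0,0,0.15],"roll":0.0}]'
```

```text
time: 12.0
tool_pos: [0.457, 0.0358, 0.1025]
eef_rot: [3.131, -0.256, -0.0]
force: [0.7, -0.1, -0.9]
opening: 0.155
time: 12.3
tool_pos: [0.457, 0.0359, 0.1011]
eef_rot: [3.131, -0.256, -0.0]
force: [1.1, 0.2, 0.0]
opening: 0.154
```

```bash

python3 -m handwheel '[{"slide":[0,0,0.05],"roll":0.0},{"slide":[0,0,0.1],"roll":0.0},{"slide":[0,0,0.1],"roll":0.0}]'
python3 - <<'E'
from h import *
w=r.capture("wrist")[:,:,::-1]
s=r.capture("scene")[:,:,::-1]
cv2.imwrite("pics/s9.png",cv2.resize(s[170:250,320:420],None,fx=6,fy=6,interpolation=cv2.INTER_CUBIC))
cv2.imwrite("pics/w9.png",cv2.resize(w[150:260,200:460],None,fx=3,fy=3,interpolation=cv2.INTER_CUBIC))
plan(None,None)
E
```

```text
time: 12.6
tool_pos: [0.4571, 0.0359, 0.1006]
eef_rot: [3.131, -0.256, 0.0]
force: [-1.3, 0.2, 7.7]
opening: 0.152
t 12.7 tcp [0.457  0.0359 0.1006] x [ 0.987 -0.162  0.   ] y [-0.162 -0.987  0.   ] z [ 0. -0. -1.] open 0.156 F [-1.53 -0.09  7.46]
```

View pics/s9.png

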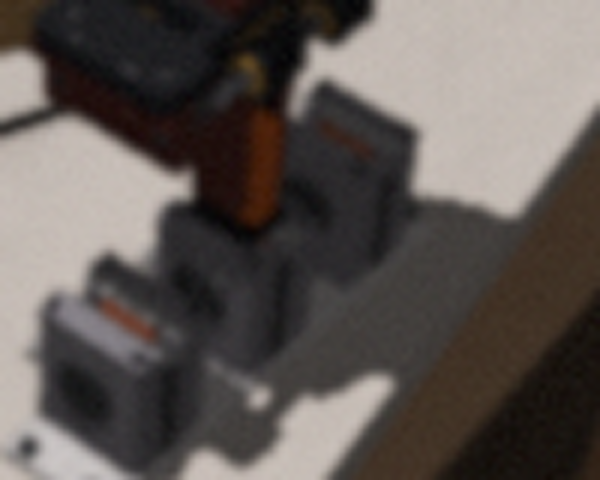

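View pics/w9.png

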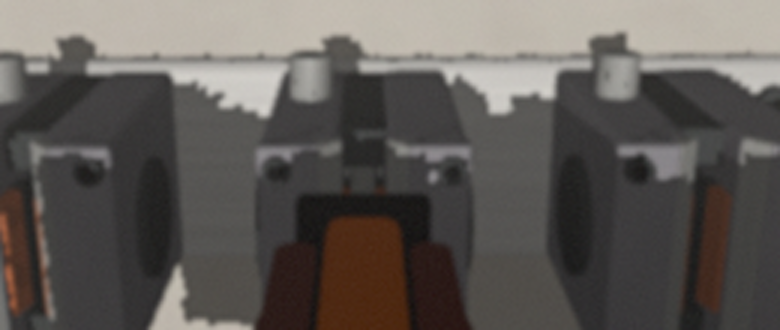

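The force jumps to 7.6 N exactly at TCP z = 0.1006, where the collar should meet the top face (0.074). The blade is therefore home in the middle caliper without any jam. I'll ease the push slightly and release.

```bash

python3 -m handwheel '[{"slide":[0,0,-0.04],"roll":0.0},{"slide":[0,0,-0.04],"roll":0.0}]'
python3 -m handwheel '[{"slide":[0,0,0],"roll":0.0},{"slide":[0,0,0],"roll":0.0},{"slide":[0,0,0],"roll":0.0},{"slide":[0,0,0],"roll":0.0},{"slide":[0,0,0],"roll":0.0},{"slide":[0,0,0],"roll":0.0}]' 0
python3 - <<'E'
from h import *
plan(None,None)
cv2.imwrite("pics/w10.png",r.capture("wrist")[:,:,::-1])
E
```

```text
time: 12.9
tool_pos: [0.457, 0.0359, 0.1006]
eef_rot: [3.131, -0.256, 0.0]
force: [-1.0, -0.7, 2.1]
opening: 0.158
time: 13.5
tool_pos: [0.457, 0.0359, 0.1005]
eef_rot: [3.131, -0.256, -0.0]
force: [0.2, 0.1, 0.5]
opening: 0.499
t 13.5 tcp [0.457  0.0359 0.1005] x [ 0.987 -0.162 -0.   ] y [-0.162 -0.987  0.   ] z [-0. -0. -1.] open 0.499 F [0.22 0.09 0.53]
```

View pics/w10.png

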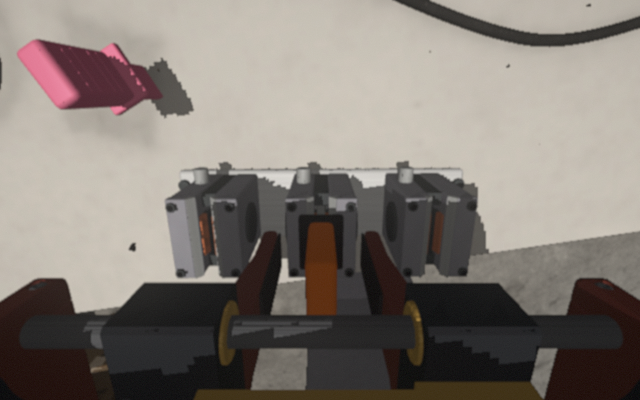

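The fingers are clear either side and the handle stands at (321,265). I'll retreat straight up and check.

```bash

python3 -m handwheel '[{"slide":[0,0,-1],"roll":0.0},{"slide":[0,0,-3],"roll":0.0},{"slide":[0,0,-6],"roll":0.0},{"slide":[0,0,-9],"roll":0.0},{"slide":[0,0,-12],"roll":0.0},{"slide":[0,0,-14],"roll":0.0},{"slide":[0,0,-14],"roll":0.0},{"slide":[0,0,-14],"roll":0.0},{"slide":[0,0,-14],"roll":0.0}]'
python3 - <<'E'
from h import *
plan(None,None)
w=r.capture("wrist")[:,:,::-1];s=r.capture("scene")[:,:,::-1]
a=cv2.resize(w[120:230,200:440],(720,330),interpolation=cv2.INTER_CUBIC)
b=cv2.resize(s[165:255,310:450],(420,270),interpolation=cv2.INTER_CUBIC)
o=np.zeros((600,720,3),np.uint8);o[:330]=a;o[330:,:420]=b;cv2.imwrite("pics/f.png",o)
E
```

```text
time: 14.45
tool_pos: [0.4564, 0.0358, 0.2398]
eef_rot: [3.131, -0.256, -0.002]
force: [0.0, 0.7, -0.5]
opening: 0.5
t 14.45 tcp [0.4564 0.0358 0.2398] x [ 0.987 -0.162 -0.001] y [-0.162 -0.987  0.   ] z [-0.001 -0.    -1.   ] open 0.5 F [ 0.03  0.68 -0.52]
```

View pics/f.png

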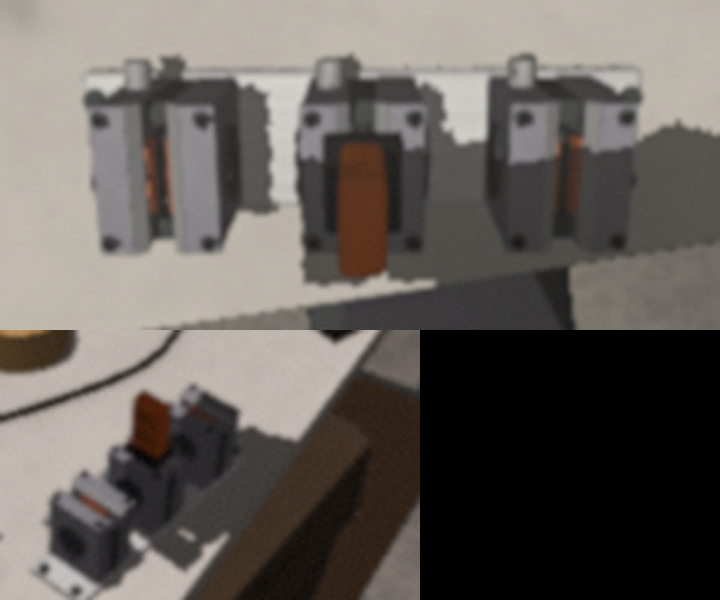

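```bash
python3 - <<'E'
from h import *
f=lambda u,v,z:onz("wrist",(200+u/3,120+v/3),z)
print(f(363,226,.13).round(4), np.linalg.norm(f(363,178,.13)-f(363,274,.13)).round(4),"collar far edge",f(364,134,.08).round(4))
r.hand_in(); print(r.sense()["time"])
E
```

```text
[0.4577 0.0356 0.13  ] 0.0283 collar far edge [0.4732 0.0327 0.08  ]
the job is handed in; nothing more can be done
the job is handed in; nothing more can be done
```

The blade is standing fully home in the middle caliper (gap_2), released, and I handed the job in at about 14.5 s. I took it from its stand by the orange handle and tried gap_2 first. It went all the way in, so I never tried the other two calipers.

**Seated:** The force stayed near zero until tool height z = 0.1006 m, exactly where the collar should meet the top face. There it rose to a peak reading of 7.7 N.

**Position after release:** The handle top measured at (0.4577, 0.0356) m against a gap centre of (0.4572, 0.0360) m, under 1 mm apart. The handle looked upright and the collar flat on the caliper. The gripper was clear, about 14 cm above.

**Left alone:** I sent no move near the threadlocker bottle, the tape roll or the pink look-alike, but I took no final measurement of their positions.

**Checks that disagreed:**
- **Pad drag:** The stated 2 to 6 N to spread the pads and 1 to 5 N of drag never showed clearly above the sensor noise of about 1 N. I relied instead on the depth reached, the contact height and pictures showing the blade had not slipped in the grip.
- **Gap centres:** The top camera put them 4 to 7 mm off the wrist camera's values along the gap. I used the wrist values, which matched the bolt heads, the face edges and the 70 mm spacing.

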